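# Size a copper pipe offcut in the hole gauge

## Robot

A 6-joint arm with a two-finger parallel gripper is mounted at the origin on the work surface. World frame = base frame: x ahead of the robot, y to its left, z up, the work surface at z = 0. Lengths are in m, angles in rad, forces in N, time in s.
With the tool pointing down it reaches from about 0.35 to 0.975 m from the base axis. Payload 4.9 kg.
Tool frame: the origin (TCP) lies at the very end of the fingers, on their centre line; the grasp point (between the pads) lies 19 mm behind it (ctrl.pinch_z is the distance from the TCP to the grasp point, in m); z points along the fingers, y is the direction in which the jaws open and shut (so a half turn about z gives the same grasp; the last joint's range is limited). The gripper opens to 85 mm and grips with 20 to 120 N. Pads are 22 mm wide; open, the fingers measure 114 mm over their backs; the gripper's body (76 mm by 85 mm) begins 54 mm behind the grasp point. The pads swing forward as they close: fully open they stand 13 mm farther back than shut.
Start: joints at [-1.256, 0.053, 1.613, -0, 1.476, -0.119], TCP at [0.263, -0.567, 0.231] pointing down, gripper open.
Joint ranges: [-3.01, 3.01], [-1.01, 2.22], [0.06, 2.58], [-1.02, 4.17], [0.09, 2.62], [-3.14, 3.14]. Speed limits (rad/s): [2.57, 2.57, 3.14, 3.14, 3.14, 3.14].

## Interface

Orientations are given as a rotation vector (axis times angle).
In Python, from station import ctrl gives the robot as it stands.
- The arm moves only by the tool carry_out, never from a script. Its argument "series" is a list of rows, each a list of 7 numbers: the shift along the world's x, y, z each as a share of 0.025 m, from -1 to 1, then the turn, a rotation vector about the world's x, y, z each as a share of 0.1 rad, from -1 to 1, then the opening, from 0 (shut) to 1 (fully open). A call has 1 to 12 rows; each row shifts and turns the commanded pose from where the row before left it; what a row does not reach is not made up. A row lasts 1/10 s, in which the tool goes at most 50 mm and 8.59 degrees, less where a joint would pass 70% of its speed; a pose out of reach is approached as far as the arm can. A call with a number of a shift or a turn outside -1 to 1 is refused whole. A call with a gripper value outside its range is refused whole. The fingers move at their own pace and stop on an object; "grip_force" is the grip in N (left out, the last holds). Time passes only in rows, so rows that do not move let the fingers close. It gives the time, the measured TCP pose, the force and the opening at its end, in the units of the state.
- ctrl.get_obs(): the state, without advancing time (a new reading comes with each control period).
- ctrl.get_image(name): name is "scene" or "side" or "wrist"; returns a dict with "frame" (480x640x3 uint8, blue, green, red), "fx", "fy", "cx", "cy" (pixels), "R" (3x3) and "t" (3): a world point X has camera coordinates R X + t; the wrist camera has in their place "hand_eye" (4x4, takes a point from camera to tool coordinates, whose origin is the TCP and whose axes are the flange's). Camera axes: x right, y down, z forward; pixel columns grow to the right and rows downward; lengths in m; the calibration is good to about 2 mm. The wrist camera is an equidistant fisheye: a pixel r from the principal point sees the ray r / f radians off the axis. A picture is of the moment at which its call begins: read the wrist's pose just before it. There is no depth.
- ctrl.finish_job(): hands the job in, once; it reports no verdict.
Trained networks look in a picture, given as the dict that the camera call returned (one of the last four; its "shot" number tells which), for a name from the list of things; names that differ only in an ending like _2 or _b are one class to them, and where a whole thing is asked for, a point or a joint stands for the part that bears it (a point fixed in the world has none). Each returns a list of dicts, best first, with "p" (0 to 1); they miss things now and then, are a little off and sometimes report something else, mostly with a low value. They report only what shows in the picture. A call takes as long as a camera call. They do not tell look-alikes from the thing itself.
- ctrl.trace(picture, name): "mask" (480x640 bool, what is visible of it) and "rect" ([left, top, width, height] as shares, 0 to 1, of the picture: columns of its width, rows of its height, round what is visible of it).
- ctrl.mark_of(picture, name): "position" ([column, row] as shares, 0 to 1, of the picture: columns of its width, rows of its height: a listed point, or the origin of a listed thing).
The state is a dict: "t": time; "q": joint angles; "dq": joint speeds; "effort": joint torques, N m; "tool_pos": TCP position; "tool_rot": TCP orientation; "contact_force": force on the tool from outside, world axes, zero at the start; "wrist_torque": the same for the moment, N m; "opening": finger opening in m.
Only numpy, scipy, OpenCV 4.12 (cv2) and the standard library are available. Lean on these libraries where they do the work, as an engineer would, in place of code of your own. Each camera call takes 0.05 s, during which the arm holds its last target.

## Task

Find the size of the copper pipe offcut standing on the cork coaster with the hole gauge: push it down through the largest hole until its foot shows beneath the plate, draw it out and step down one hole at a time in the same way until a hole refuses it, resting it squarely on that hole and pressing only gently, so that neither pipe nor gauge is bruised. Then lower it through the smallest hole that let it pass and leave it standing there upright on the gauge's base. Leave the two other offcuts in their tub and everything else where it is.

Things in the scene. Friction and masses are not known exactly. Their poses are not given: they have to be found in the camera images.
- gauge: hole gauge, fixed: bright plate 60 x 176 x 8 mm, top face 60 mm above the table, on end cheeks over a blue base 84 x 188 mm with its top at 6 mm. Four through holes in a row along its y, 42 mm apart, largest at +y, one to four dots at their -x side. An offcut has 1 mm of play in its own hole, the next smaller refuses it. Rigid; 25 N on it is too much. Origin: centre of underside, z up
- hole25 (a point): centre of the mouth (on the plate's top face) of the largest hole of the gauge, 26 mm in diameter, right through the 8 mm plate, sharp-edged; z up along the hole
- hole20 (a point): centre of the mouth (on the plate's top face) of the second-largest hole of the gauge, 21 mm in diameter, right through the 8 mm plate, sharp-edged; z up along the hole
- hole16 (a point): centre of the mouth (on the plate's top face) of the third-largest hole of the gauge, 17 mm in diameter, right through the 8 mm plate, sharp-edged; z up along the hole
- hole12 (a point): centre of the mouth (on the plate's top face) of the smallest hole of the gauge, 13 mm in diameter, right through the 8 mm plate, sharp-edged; z up along the hole
- offcut_a_mid (a point): copper pipe offcut: rod 120 mm long, 40 to 110 g, end edges deburred 0.5 mm, standing on a floor 3 mm above the table. Diameter 25, 20 or 16 mm: the three offcuts differ, which is which is not told. The one on the coaster is to be gauged; the two in the tub stay. Point: its centre, 60 mm above the foot, z along the pipe. Grip it some 30 mm higher: in the gauge its upper 66 mm stick out
- offcut_b_mid (a point): copper pipe offcut: rod 120 mm long, 40 to 110 g, end edges deburred 0.5 mm, standing on a floor 3 mm above the table. Diameter 25, 20 or 16 mm: the three offcuts differ, which is which is not told. The one on the coaster is to be gauged; the two in the tub stay. Point: its centre, 60 mm above the foot, z along the pipe. Grip it some 30 mm higher: in the gauge its upper 66 mm stick out
- offcut_c_mid (a point): copper pipe offcut: rod 120 mm long, 40 to 110 g, end edges deburred 0.5 mm, standing on a floor 3 mm above the table. Diameter 25, 20 or 16 mm: the three offcuts differ, which is which is not told. The one on the coaster is to be gauged; the two in the tub stay. Point: its centre, 60 mm above the foot, z along the pipe. Grip it some 30 mm higher: in the gauge its upper 66 mm stick out
- coaster: round cork coaster, 80 mm across, 3 mm thick, fixed; the offcut to be gauged starts on it, within 12 mm of its centre. Origin at the centre of its underside
- tub: white tub with a blue rim, 150 x 100 mm, 55 mm high, fixed; the two other offcuts stand in it, about 60 mm apart along its x axis. Origin at the centre of its underside
- elbow: bystander: brass compression elbow, two arms of 40 mm with hexagon nuts, lying; origin under its corner
- tape_reel: bystander: white and blue reel of thread tape, 54 mm across, 14 mm high, lying flat; origin at the centre of its underside
- pipe_cutter: bystander: small red tube cutter with a black knob, about 115 x 40 x 18 mm, lying flat; origin under the middle of its frame
- wrench: bystander: steel wrench, 200 mm, lying flat; origin under its middle
- mug: bystander: white mug, 76 mm across, 85 mm high; origin at the centre of its underside
- thermos: bystander: red vacuum flask with a steel collar and black cap, 68 mm across, 200 mm high, upright; origin at the centre of its underside
- spray_bottle: bystander: small white bottle with blue cap, 44 mm across, 130 mm high; origin at the centre of its underside
- bowl: bystander: blue bowl, 150 mm across, 65 mm high; origin at the centre of its underside
Things that resemble listed ones, but are neither listed nor needed, are in the scene too. What is shaped like the part that bears offcut_a_mid but green is not meant.

How it is judged:
On the way, in this order (a step that is already met when the one before it is completed fails the run):
1. the offcut has been pushed through the largest hole, its foot beneath the plate (((horizontal distance between offcut_a_mid and hole25 below 0.006 m and angle between offcut_a_mid's own z axis and vertical below 0.15 rad and z of offcut_a_mid in the frame of gauge below 0.11 m) or (horizontal distance between offcut_b_mid and hole25 below 0.006 m and angle between offcut_b_mid's own z axis and vertical below 0.15 rad and z of offcut_b_mid in the frame of gauge below 0.11 m) or (horizontal distance between offcut_c_mid and hole25 below 0.006 m and angle between offcut_c_mid's own z axis and vertical below 0.15 rad and z of offcut_c_mid in the frame of gauge below 0.11 m))), for 0.05 s.
2. it has been tried in the second-largest hole: its foot beneath the plate, or (the 25 mm offcut) refused, resting on the hole within 6 mm of its centre with a force over 1.5 N (((horizontal distance between offcut_a_mid and hole20 below 0.006 m and angle between offcut_a_mid's own z axis and vertical below 0.15 rad and z of offcut_a_mid in the frame of gauge between 0.116 and 0.125 m and contact force between gauge and anything else above 1.5 N) or (horizontal distance between offcut_b_mid and hole20 below 0.006 m and angle between offcut_b_mid's own z axis and vertical below 0.15 rad and z of offcut_b_mid in the frame of gauge below 0.11 m) or (horizontal distance between offcut_c_mid and hole20 below 0.006 m and angle between offcut_c_mid's own z axis and vertical below 0.15 rad and z of offcut_c_mid in the frame of gauge below 0.11 m))), for 0.05 s.
3. next step: the 16 mm offcut is through the third hole, the 20 mm one has been refused there, the 25 mm one has gone back through the largest hole (((horizontal distance between offcut_a_mid and hole25 below 0.006 m and angle between offcut_a_mid's own z axis and vertical below 0.15 rad and z of offcut_a_mid in the frame of gauge below 0.11 m) or (horizontal distance between offcut_b_mid and hole16 below 0.006 m and angle between offcut_b_mid's own z axis and vertical below 0.15 rad and z of offcut_b_mid in the frame of gauge between 0.116 and 0.125 m and contact force between gauge and anything else above 1.5 N) or (horizontal distance between offcut_c_mid and hole16 below 0.006 m and angle between offcut_c_mid's own z axis and vertical below 0.15 rad and z of offcut_c_mid in the frame of gauge below 0.11 m))), for 0.05 s.
4. last step: the 16 mm offcut has been refused by the smallest hole, the 20 mm one has gone back through the second hole, the 25 mm one stands on the base in the largest hole (((horizontal distance between offcut_a_mid and hole25 below 0.006 m and angle between offcut_a_mid's own z axis and vertical below 0.15 rad and z of offcut_a_mid in the frame of gauge below 0.069 m) or (horizontal distance between offcut_b_mid and hole20 below 0.006 m and angle between offcut_b_mid's own z axis and vertical below 0.15 rad and z of offcut_b_mid in the frame of gauge below 0.11 m) or (horizontal distance between offcut_c_mid and hole12 below 0.006 m and angle between offcut_c_mid's own z axis and vertical below 0.15 rad and z of offcut_c_mid in the frame of gauge between 0.116 and 0.125 m and contact force between gauge and anything else above 1.5 N))), for 0.05 s.
At the end, for the whole second after the job is handed in: the offcut from the coaster stands upright (within 0.08 rad) in the smallest hole that lets it pass, within 4 mm of the hole's axis, its foot on the gauge's base (within 3 mm), released; the other two offcuts stand in the tub (within 60 mm of its centre, 0.2 rad) (((horizontal distance between offcut_a_mid and hole25 below 0.004 m and angle between offcut_a_mid's own z axis and vertical below 0.08 rad and z of offcut_a_mid in the frame of gauge below 0.069 m and horizontal distance between each of offcut_b_mid, offcut_c_mid and tub below 0.06 m and angle between each of offcut_b_mid, offcut_c_mid's own z axis and vertical below 0.2 rad and height (world z) of each of offcut_b_mid, offcut_c_mid below 0.08 m) or (horizontal distance between offcut_b_mid and hole20 below 0.004 m and angle between offcut_b_mid's own z axis and vertical below 0.08 rad and z of offcut_b_mid in the frame of gauge below 0.069 m and horizontal distance between each of offcut_a_mid, offcut_c_mid and tub below 0.06 m and angle between each of offcut_a_mid, offcut_c_mid's own z axis and vertical below 0.2 rad and height (world z) of each of offcut_a_mid, offcut_c_mid below 0.08 m) or (horizontal distance between offcut_c_mid and hole16 below 0.004 m and angle between offcut_c_mid's own z axis and vertical below 0.08 rad and z of offcut_c_mid in the frame of gauge below 0.069 m and horizontal distance between each of offcut_a_mid, offcut_b_mid and tub below 0.06 m and angle between each of offcut_a_mid, offcut_b_mid's own z axis and vertical below 0.2 rad and height (world z) of each of offcut_a_mid, offcut_b_mid below 0.08 m))); the robot touches nothing.
It fails at once if the gauge takes more than 25 N (contact force between gauge and anything else above 25 N).
It fails at once if a bystander is moved more than 25 mm (distance of any of elbow, tape_reel, pipe_cutter, wrench, mug, thermos, spray_bottle, bowl from where it was at the start of the episode above 0.025 m).
It also fails if it takes over 72 s, if anything falls off the work surface, if the arm or the gripper's body presses on something with over 40 N, if the wrist force passes 120 N, or if a joint passes its speed limit or range.

## Working session

There is one attempt and no reset: what is moved stays moved. The work goes in short steps, Python scripts to look and compute and a tool call to move; the robot and the scene stay as the last step left them, time stands still between calls to the robot, and variables do not carry over. Pictures are saved under pics/ and viewed, and the job is handed in when it is done.

Besides the shell and the picture viewer there is one more tool, called after "Emit:" in YAML: its name, and indented under it one key for each argument. carry_out: Moves the arm, as the interface text tells. Shift numbers are shares of 0.025 m and turn numbers shares of 0.1 rad, none past 1 either way. Its arguments: {"type":"object","properties":{"series":{"type":"array"},"grip_force":{"type":"number"}},"required":["series"]}

```bash
ls; mkdir -p pics; python3 - <<'E'
from station import ctrl
import cv2
o=ctrl.get_obs(); print({k:(v if not hasattr(v,'round') else v) for k,v in o.items()})
for n in ("scene","side","wrist"):
    p=ctrl.get_image(n); cv2.imwrite(f"pics/{n}0.png",p["frame"]); print(n,{k:v for k,v in p.items() if k!="frame"})
E
```

```text
pics
{'t': 0.0, 'q': array([-1.25602431e+00,  5.33403699e-02,  1.61431938e+00,  7.00928730e-06,
        1.47599381e+00, -1.19003628e-01]), 'dq': array([ 6.16751547e-05, -1.24614708e-03,  1.50256110e-04,  1.25381276e-04,
        1.05511628e-04,  5.43850385e-05]), 'effort': array([ 1.37865522e-03, -3.93688917e+01, -3.70171273e+01,  1.38319871e-05,
        7.23878969e-03, -6.36221188e-06]), 'tool_pos': array([ 0.26249042, -0.56651064,  0.23005808]), 'tool_rot': array([-3.06598763e+00, -6.75601195e-01,  3.05265144e-04]), 'contact_force': array([ 1.74037183, -0.29002648,  0.47927364]), 'wrist_torque': array([ 0.06981953, -0.05738564, -0.00536956]), 'opening': 0.08535843815077003}
scene {'fx': 624.718427013476, 'fy': 624.718427013476, 'cx': 332.6988228601813, 'cy': 240.23388846666944, 'R': array([[-0.68889894,  0.72477329,  0.01104265],
       [ 0.52728734,  0.51152507, -0.67846161],
       [-0.49737945, -0.46156883, -0.73455286]]), 't': array([ 0.38041209, -0.25793879,  1.87589016]), 'shot': 1}
side {'fx': 610.1574010411945, 'fy': 610.1574010411945, 'cx': 322.54742781669034, 'cy': 231.94407725714458, 'R': array([[-0.8786849 , -0.47706468, -0.01794831],
       [-0.34179032,  0.65488709, -0.6740195 ],
       [ 0.33330501, -0.58611619, -0.73849548]]), 't': array([0.47532442, 0.2199545 , 1.56421587]), 'shot': 2}
wrist {'fx': 371.64829954431775, 'fy': 371.64829954431775, 'cx': 316.32484740553866, 'cy': 234.97179415652786, 'hand_eye': array([[-6.22471432e-04, -9.65021883e-01, -2.62168605e-01,
         6.59380374e-02],
       [ 9.99999331e-01, -3.45142207e-04, -1.10387449e-03,
        -4.72573391e-05],
       [ 9.74777584e-04, -2.62169116e-01,  9.65021453e-01,
        -1.43904858e-01],
       [ 0.00000000e+00,  0.00000000e+00,  0.00000000e+00,
         1.00000000e+00]]), 'shot': 3}
```

View pics/scene0.png

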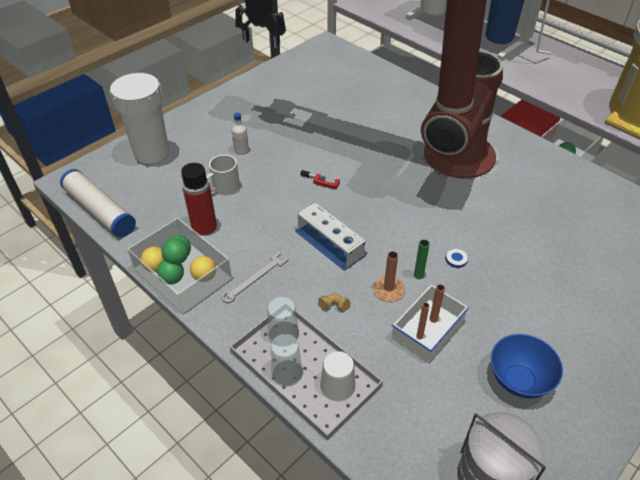

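View pics/side0.png

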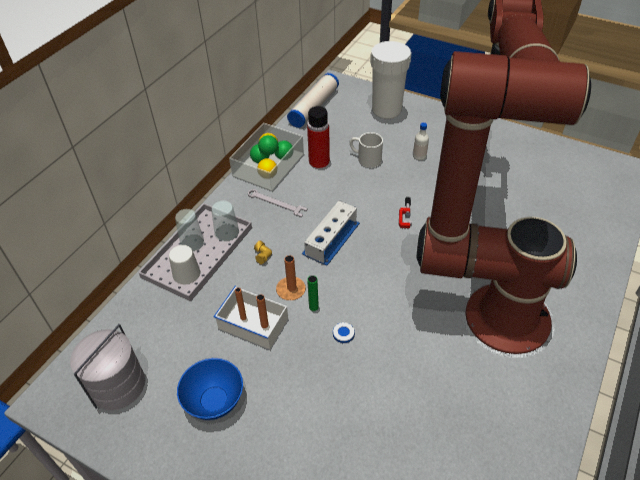

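View pics/wrist0.png

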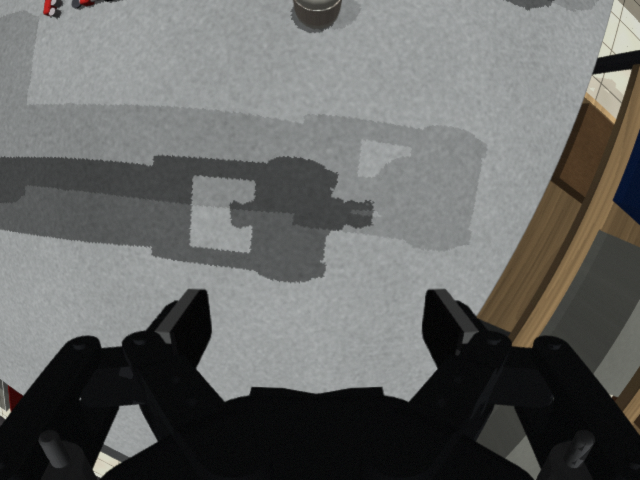

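The scene picture shows the gauge at about (331,236), the copper pipe on the coaster at (391,272), the green decoy at (423,258), and the tub with two pipes at (430,320). All of them also show in the side view, so I'll triangulate.

```bash
cat > h.py <<'E'
import numpy as np, cv2
from station import ctrl
def ray(p,uv):
    d=np.array([(uv[0]-p["cx"])/p["fx"],(uv[1]-p["cy"])/p["fy"],1.]); R=np.array(p["R"])
    return -R.T@p["t"], R.T@(d/np.linalg.norm(d))
def atz(p,uv,z):
    c,d=ray(p,uv); return c+d*(z-c[2])/d[2]
def tri(rs):
    A=np.zeros((3,3));b=np.zeros(3)
    for c,d in rs:
        M=np.eye(3)-np.outer(d,d);A+=M;b+=M@c
    return np.linalg.solve(A,b)
def proj(p,X):
    c=np.array(p["R"])@X+p["t"]; return np.array([p["fx"]*c[0]/c[2]+p["cx"],p["fy"]*c[1]/c[2]+p["cy"]])
def wray(p,uv,pos,rot):
    v=np.array([uv[0]-p["cx"],uv[1]-p["cy"]]);r=np.linalg.norm(v);th=r/p["fx"]
    d=np.array([*(np.sin(th)*v/max(r,1e-9)),np.cos(th)]);H=np.array(p["hand_eye"]);Rt=cv2.Rodrigues(np.array(rot))[0]
    return pos+Rt@H[:3,3], Rt@H[:3,:3]@d
E
python3 - <<'E'
from h import *
np.set_printoptions(precision=4,suppress=True)
s=ctrl.get_image("scene");d=ctrl.get_image("side")
Z={"hole25":.06,"hole20":.06,"hole16":.06,"hole12":.06,"gauge":0,"coaster":0,"tub":0,"offcut_a_mid":.063,"elbow":0,"tape_reel":0,"pipe_cutter":0,"wrench":0,"bowl":0,"mug":0,"thermos":0}
for n,z in Z.items():
    for nm,p in (("scene",s),("side",d)):
        for r in ctrl.mark_of(p,n)[:5]:
            uv=np.array(r["position"])*[640,480]
            print(n,nm,round(r["p"],2),uv.round(1),atz(p,uv,z))
E
```

```text
hole25 scene 0.91 [313.  214.5] [ 0.5299 -0.0921  0.06  ]
hole25 scene 0.85 [346.2 237.9] [0.5309 0.0252 0.06  ]
hole25 scene 0.81 [327.8 219.4] [ 0.5162 -0.0525  0.06  ]
hole25 scene 0.66 [338.2 232.4] [ 0.5311 -0.002   0.06  ]
hole25 side 0.87 [336.1 216.4] [ 0.5309 -0.0646  0.06  ]
hole25 side 0.8 [316.9 237.9] [0.5397 0.0325 0.06  ]
hole25 side 0.74 [339.9 206.2] [ 0.5401 -0.1057  0.06  ]
hole25 side 0.57 [329.3 225. ] [ 0.5323 -0.026   0.06  ]
hole25 side 0.54 [291.2 273. ] [0.5399 0.1719 0.06  ]
hole20 scene 0.91 [313.  214.5] [ 0.5299 -0.0921  0.06  ]
hole20 scene 0.85 [346.2 237.9] [0.5309 0.0252 0.06  ]
hole20 scene 0.81 [327.8 219.4] [ 0.5162 -0.0525  0.06  ]
hole20 scene 0.66 [338.2 232.4] [ 0.5311 -0.002   0.06  ]
hole20 side 0.87 [336.1 216.4] [ 0.5309 -0.0646  0.06  ]
hole20 side 0.8 [316.9 237.9] [0.5397 0.0325 0.06  ]
hole20 side 0.74 [339.9 206.2] [ 0.5401 -0.1057  0.06  ]
hole20 side 0.57 [329.3 225. ] [ 0.5323 -0.026   0.06  ]
hole20 side 0.54 [291.2 273. ] [0.5399 0.1719 0.06  ]
hole16 scene 0.91 [313.  214.5] [ 0.5299 -0.0921  0.06  ]
hole16 scene 0.85 [346.2 237
[... 2169 characters left out ...]
0.2] [ 0.3555 -0.1987  0.    ]
pipe_cutter side 0.55 [408.8 221.5] [ 0.3579 -0.196   0.    ]
pipe_cutter side 0.48 [251.2 325.5] [0.5709 0.3278 0.    ]
wrench scene 0.95 [254.3 276.9] [ 0.744  -0.0853  0.    ]
wrench side 0.93 [276.8 203.3] [ 0.7437 -0.0811  0.    ]
bowl scene 0.9 [518.9 379.2] [0.5356 0.5431 0.    ]
bowl side 0.97 [212.7 400.7] [0.5366 0.5453 0.    ]
bowl side 0.36 [320.7 162.5] [ 0.7147 -0.3075  0.    ]
mug scene 0.88 [224.2 187.7] [ 0.5864 -0.3904  0.    ]
mug scene 0.47 [438.7 302.2] [0.489  0.2908 0.    ]
mug side 0.67 [370.9 157.8] [ 0.58  -0.403  0.   ]
thermos scene 0.55 [203.2 228.3] [ 0.7272 -0.3073  0.    ]
thermos side 0.58 [319.3 161.8] [ 0.7204 -0.3083  0.    ]
```

```bash
python3 - <<'E'
from h import *
s=ctrl.get_image("scene");d=ctrl.get_image("side")
a=cv2.resize(s["frame"][195:315,290:470],None,fx=4,fy=4,interpolation=cv2.INTER_CUBIC)
b=cv2.resize(d["frame"][190:340,210:370],None,fx=4,fy=4,interpolation=cv2.INTER_CUBIC)
cv2.imwrite("pics/z1.png",a);cv2.imwrite("pics/z2.png",b)
E
```

```text
(no output)
```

View pics/z1.png

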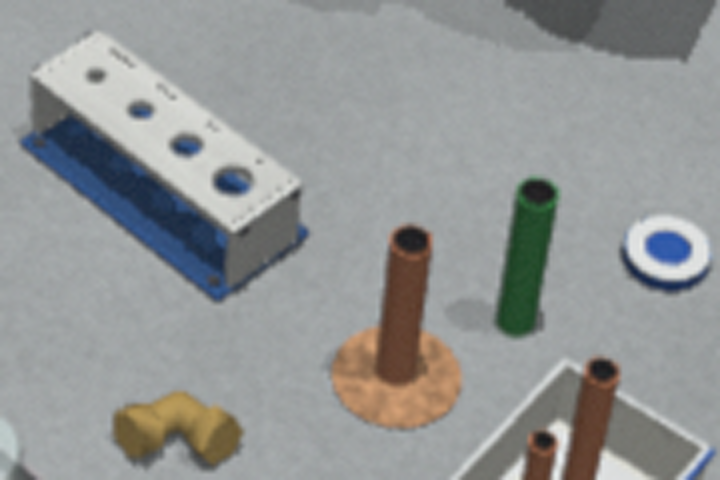

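View pics/z2.png

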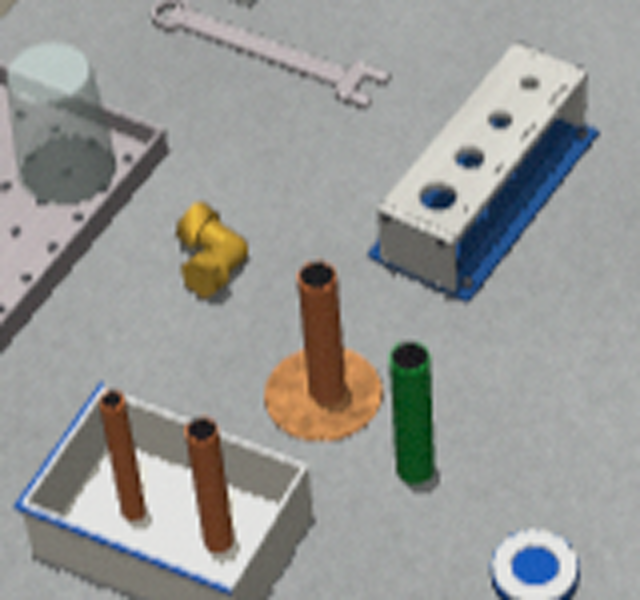

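```bash
python3 - <<'E'
from h import *
np.set_printoptions(precision=4,suppress=True)
s=ctrl.get_image("scene");d=ctrl.get_image("side")
S=[(95,75),(140,109),(187,145),(233,181)];D=[(530,83),(500,120),(469,157),(438,197)]
P=[]
for a,b in zip(S,D):
    a=np.array(a)/4+[290,195];b=np.array(b)/4+[210,190]
    print(tri([ray(s,a),ray(d,b)]),atz(s,a,.06),atz(d,b,.06)); P.append((atz(s,a,.06)+atz(d,b,.06))/2)
P=np.array(P);c=P.mean(0);u=np.linalg.svd(P-c)[2][0];print(c,u,np.degrees(np.arctan2(u[0],-u[1])),(P-c)@u)
for nm,a,b,z in (("pipetop",(411,240),(317,275),.123),("green",(538,192),(410,355),.123),("tubbig",(601,371),(203,429),.123),("tubsmall",(543,441),(112,400),.123)):
    a=np.array(a)/4+[290,195];b=np.array(b)/4+[210,190]
    print(nm,tri([ray(s,a),ray(d,b)]),atz(s,a,z),atz(d,b,z))
E
```

```text
[ 0.5256 -0.0938  0.0587] [ 0.5266 -0.0927  0.06  ] [ 0.525  -0.0929  0.06  ]
[ 0.5276 -0.0514  0.0588] [ 0.5285 -0.0505  0.06  ] [ 0.5271 -0.0506  0.06  ]
[ 0.5299 -0.0086  0.0595] [ 0.5307 -0.0073  0.06  ] [ 0.5297 -0.0091  0.06  ]
[0.5317 0.0328 0.0582] [0.5332 0.0343 0.06  ] [0.531  0.0337 0.06  ]
[ 0.529  -0.0294  0.06  ] [0.0499 0.9988 0.    ] 177.13897881077327 [-0.0635 -0.0212  0.0212  0.0635]
pipetop [0.5394 0.1761 0.1223] [0.5401 0.177  0.123 ] [0.5391 0.1761 0.123 ]
green [0.4566 0.2039 0.1201] [0.4595 0.2064 0.123 ] [0.4555 0.2048 0.123 ]
tubbig [0.5394 0.3118 0.121 ] [0.5412 0.3135 0.123 ] [0.5385 0.312  0.123 ]
tubsmall [0.6001 0.319  0.1215] [0.6013 0.3199 0.123 ] [0.5993 0.3194 0.123 ]
```

Emit:
carry_out:
  series:
    - [0.37, 0.99, 0, 0, 0, -0.16, 1]
    - [0.37, 0.99, 0, 0, 0, -0.16, 1]
    - [0.37, 0.99, 0, 0, 0, -0.16, 1]
    - [0.37, 0.99, 0, 0, 0, -0.16, 1]
    - [0.37, 0.99, 0, 0, 0, -0.16, 1]
    - [0.37, 0.99, 0, 0, 0, -0.16, 1]
    - [0.37, 0.99, 0, 0, 0, -0.16, 1]
    - [0.37, 0.99, 0, 0, 0, -0.16, 1]
    - [0.37, 0.99, 0, 0, 0, -0.16, 1]
    - [0.37, 0.99, 0, 0, 0, -0.16, 1]
    - [0.37, 0.99, 0, 0, 0, -0.16, 1]
    - [0.37, 0.99, 0, 0, 0, -0.16, 1]

```text
t: 3.15
tool_pos: [0.3739, -0.2691, 0.2315]
tool_rot: [3.118, 0.378, 0.001]
contact_force: [0.2, 0.3, 0.1]
opening: 0.0853
```

Emit:
carry_out:
  series:
    - [0.37, 0.99, 0, 0, 0, -0.16, 1]
    - [0.37, 0.99, 0, 0, 0, -0.16, 1]
    - [0.37, 0.99, 0, 0, 0, -0.16, 1]
    - [0.37, 0.99, 0, 0, 0, -0.16, 1]
    - [0.37, 0.99, 0, 0, 0, -0.16, 1]
    - [0.37, 0.99, 0, 0, 0, -0.16, 1]
    - [0.37, 0.99, 0, 0, 0, -0.16, 1]
    - [0.37, 0.99, 0, 0, 0, -0.16, 1]
    - [0.37, 0.99, 0, 0, 0, -0.16, 1]
    - [0, 0, 0, 0, 0, 0, 0.7]
    - [0, 0, 0, 0, 0, 0, 0.7]

```text
t: 4.25
tool_pos: [0.4569, -0.0472, 0.2313]
tool_rot: [3.137, 0.156, -0.0]
contact_force: [0.1, 0.7, -0.5]
opening: 0.0603
```

```bash
python3 - <<'E'
from h import *
np.set_printoptions(precision=5,suppress=True)
o=ctrl.get_obs();p=ctrl.get_image("wrist");cv2.imwrite("pics/w1.png",p["frame"])
print(o["t"],o["tool_pos"],o["tool_rot"],o["contact_force"],o["opening"])
E
```

```text
4.25 [ 0.45691 -0.04718  0.23133] [ 3.13728  0.15585 -0.00024] [ 0.07446  0.68529 -0.51143] 0.060307111806548006
```

View pics/w1.png

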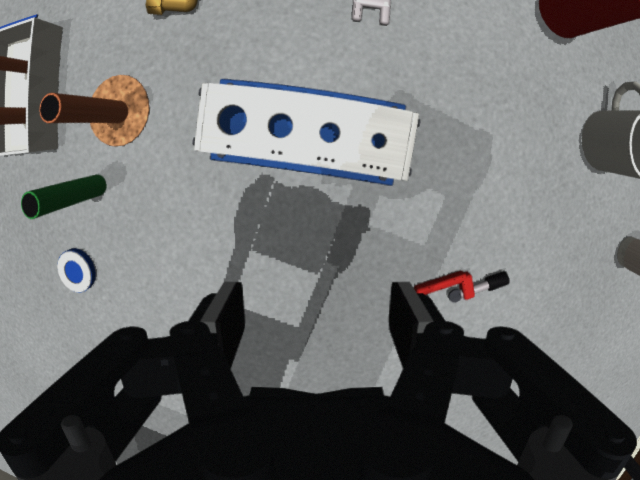

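The wrist view shows all four holes: (232,120), (280,125), (330,132) and (379,141), with one to four dots beside them. I'll measure them at subpixel accuracy.

```bash
cat >> h.py <<'E'
def holes(p,pos,rot,seeds,z=.06):
    g=p["frame"].astype(int);out=[]
    m=(g.min(2)<140).astype(np.uint8)
    f=cv2.resize(p["frame"],None,fx=4,fy=4,interpolation=cv2.INTER_CUBIC)
    m=(f[:,:,2]<120).astype(np.uint8)
    n,l,st,ce=cv2.connectedComponentsWithStats(m)
    for u,v in seeds:
        k=l[int(v*4+1.5),int(u*4+1.5)]
        c,_=cv2.findContours((l==k).astype(np.uint8),cv2.RETR_EXTERNAL,cv2.CHAIN_APPROX_NONE)
        c=max(c,key=len); e=cv2.fitEllipse(c); uv=(np.array(e[0])+.5)/4-.5
        P=[]
        for q in c[:,0,:]:
            a,d=wray(p,(q+.5)/4-.5,pos,rot);P.append((a+d*(z-a[2])/d[2])[:2])
        P=np.array(P); A=np.c_[2*P,np.ones(len(P))];s=np.linalg.lstsq(A,(P**2).sum(1),rcond=None)[0]
        r=np.sqrt(s[2]+s[0]**2+s[1]**2)
        print(k,uv.round(2),"centre",s[:2].round(5),"dia",round(2*r,5));out.append(s[:2])
    return np.array(out)
E
python3 - <<'E'
from h import *
o=ctrl.get_obs();p=ctrl.get_image("wrist")
P=holes(p,o["tool_pos"],o["tool_rot"],[(232,120),(280,125),(330,132),(379,141)])
c=P.mean(0);u=np.linalg.svd(P-c)[2][0];print(c,u,(P-c)@u)
for r in ctrl.mark_of(p,"hole25")[:5]:
    uv=np.array(r["position"])*[640,480];a,d=wray(p,uv,o["tool_pos"],o["tool_rot"]);print(r["p"],uv,a+d*(.06-a[2])/d[2])
for uv in ((120,110),): 
    a,d=wray(p,uv,o["tool_pos"],o["tool_rot"]);print(a+d*(.003-a[2])/d[2])
E
```

```text
19 [230.72 119.36] centre [0.53136 0.03305] dia 0.02576
21 [279.24 124.91] centre [ 0.52928 -0.00908] dia 0.02063
25 [328.78 131.86] centre [ 0.52718 -0.05108] dia 0.01675
29 [377.96 139.9 ] centre [ 0.52515 -0.09323] dia 0.01275
[ 0.52824382 -0.03008407] [-0.04916697 -0.99879057] [-0.06321003 -0.02102742  0.0210189   0.06321855]
0.88 [280.    126.576] [ 0.5279134 -0.0098876  0.06     ]
0.73 [376.704 139.824] [ 0.52508383 -0.09212304  0.06      ]
0.57 [232.896 114.72 ] [0.53543777 0.0313672  0.06      ]
0.57 [308.992 129.12 ] [ 0.52785742 -0.03435167  0.06      ]
0.56 [328.832 130.704] [ 0.52815798 -0.05101419  0.06      ]
[0.5406854  0.17469204 0.003     ]
```

Emit:
carry_out:
  series:
    - [0.37, 0.99, 0, 0, 0, -0.165, 0.7]
    - [0.37, 0.99, 0, 0, 0, -0.165, 0.7]
    - [0.37, 0.99, 0, 0, 0, -0.165, 0.7]
    - [0.37, 0.99, 0, 0, 0, -0.165, 0.7]
    - [0.37, 0.99, 0, 0, 0, -0.165, 0.7]
    - [0.37, 0.99, 0, 0, 0, -0.165, 0.7]
    - [0.37, 0.99, 0, 0, 0, -0.165, 0.7]
    - [0.37, 0.99, 0, 0, 0, -0.165, 0.7]
    - [0.37, 0.99, 0, 0, 0, -0.165, 0.7]
    - [0, 0, 0, 0, 0, 0, 0.7]
    - [0, 0, 0, 0, 0, 0, 0.7]

```text
t: 5.5
tool_pos: [0.5403, 0.1747, 0.2311]
tool_rot: [3.14, -0.08, -0.001]
contact_force: [0.2, -0.2, -0.9]
opening: 0.0597
```

```bash
python3 - <<'E'
from h import *
np.set_printoptions(precision=5,suppress=True)
o=ctrl.get_obs();p=ctrl.get_image("wrist");cv2.imwrite("pics/w2.png",p["frame"])
print(o["t"],o["tool_pos"],o["tool_rot"],o["contact_force"],o["opening"])
E
```

```text
5.5 [0.54026 0.17469 0.23108] [ 3.13992 -0.07978 -0.00091] [ 0.19806 -0.18382 -0.90108] 0.059732986185309055
```

View pics/w2.png

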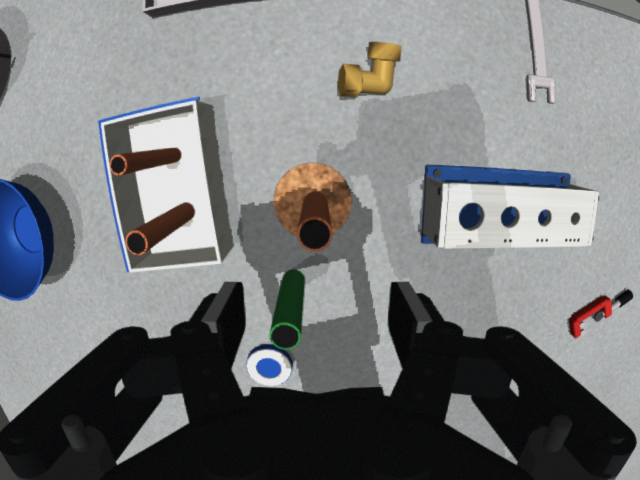

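```bash
python3 - <<'E'
from h import *
np.set_printoptions(precision=5,suppress=True)
o=ctrl.get_obs();p=ctrl.get_image("wrist")
for n,uv,z in (("top",(314.5,234),.123),("foot",(316,200),.003),("green",(285,335),.123)):
    a,d=wray(p,uv,o["tool_pos"],o["tool_rot"]);print(n,a+d*(z-a[2])/d[2])
P=holes(p,o["tool_pos"],o["tool_rot"],[(471,216),(510,216),(545,217),(575,218)])
E
```

```text
top [0.53824 0.17585 0.123  ]
foot [0.54155 0.17473 0.003  ]
green [0.45788 0.20326 0.123  ]
25 [470.81 215.87] centre [0.53102 0.03242] dia 0.02559
27 [509.31 216.37] centre [ 0.52905 -0.00939] dia 0.02037
29 [543.99 217.08] centre [ 0.52691 -0.05151] dia 0.01622
32 [574.73 217.77] centre [ 0.52483 -0.09374] dia 0.01202
```

Emit:
carry_out:
  series:
    - [-0.01, 0.01, -0.9, 0, 0, 0.04, 0.7]
    - [-0.01, 0.01, -0.9, 0, 0, 0, 0.7]
    - [-0.01, 0.01, -0.9, 0, 0, 0, 0.7]
    - [-0.01, 0.01, -0.9, 0, 0, 0, 0.7]
    - [-0.01, 0.01, -0.9, 0, 0, 0, 0.7]
    - [0, 0.01, -0.9, 0, 0, 0, 0.7]
    - [0, 0, -0.9, 0, 0, 0, 0.7]
    - [0, 0, 0, 0, 0, 0, 0.6]
    - [0, 0, 0, 0, 0, 0, 0]
    - [0, 0, 0, 0, 0, 0, 0]
    - [0, 0, 0, 0, 0, 0, 0]
    - [0, 0, 0, 0, 0, 0, 0]
  grip_force: 40

```text
t: 6.8
tool_pos: [0.5402, 0.1769, 0.0757]
tool_rot: [-3.141, 0.073, -0.005]
contact_force: [-0.9, -1.3, 3.9]
opening: 0.0242
```

Emit:
carry_out:
  series:
    - [0, 0, 0, 0, 0, 0, 0]
    - [0, 0, 0, 0, 0, 0, 0]
    - [0, 0, 0, 0, 0, 0, 0]

```text
t: 7.1
tool_pos: [0.5402, 0.1769, 0.0756]
tool_rot: [3.141, -0.073, 0.005]
contact_force: [-0.9, -1.4, 6.7]
opening: 0.024
```

```bash
python3 - <<'E'
from h import *
np.set_printoptions(precision=5,suppress=True)
o=ctrl.get_obs();p=ctrl.get_image("wrist");cv2.imwrite("pics/w3.png",p["frame"])
print(o["t"],o["tool_pos"],o["tool_rot"],o["contact_force"],o["opening"])
E
```

```text
7.1 [0.54022 0.17694 0.07564] [ 3.14074 -0.07303  0.00453] [-0.85101 -1.38944  6.70011] 0.023968755794012503
```

View pics/w3.png

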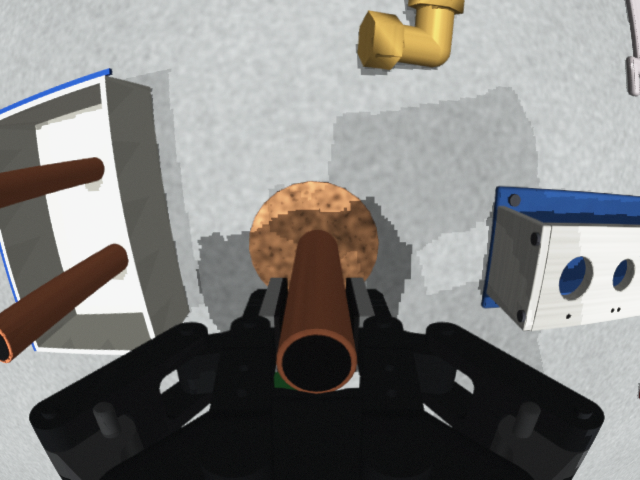

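Emit:
carry_out:
  series:
    - [0, 0, 0.4, 0, 0, 0, 0]
    - [0, 0, 0.8, 0, 0, 0, 0]
    - [0, 0, 0.8, 0, 0, 0, 0]
    - [0, 0, 0.8, 0, 0, 0, 0]
    - [0, 0, 0.4, 0, 0, 0, 0]
    - [-0.06, -0.5, 0, 0, 0, 0, 0]
    - [-0.06, -0.9, 0, 0, 0, 0, 0]
    - [-0.06, -0.9, 0, 0, 0, 0, 0]
    - [-0.06, -0.9, 0, 0, 0, 0, 0]
    - [-0.06, -0.9, 0, 0, 0, 0, 0]
    - [-0.06, -0.9, 0, 0, 0, 0, 0]
    - [0, -0.75, 0, 0, 0, 0, 0]

```text
t: 8.35
tool_pos: [0.5284, 0.0314, 0.152]
tool_rot: [3.141, -0.075, -0.005]
contact_force: [-1.0, 0.2, -2.0]
opening: 0.0242
```

Emit:
carry_out:
  series:
    - [0, 0, 0, 0, 0, 0, 0]
    - [0, 0, 0, 0, 0, 0, 0]
    - [0, 0, 0, 0, 0, 0, 0]

```text
t: 8.65
tool_pos: [0.5294, 0.0336, 0.153]
tool_rot: [-3.14, 0.073, 0.002]
contact_force: [0.3, 0.1, -1.6]
opening: 0.0241
```

```bash
python3 - <<'E'
from h import *
np.set_printoptions(precision=5,suppress=True)
o=ctrl.get_obs();p=ctrl.get_image("wrist");cv2.imwrite("pics/w4.png",p["frame"])
print(o["t"],o["tool_pos"],o["tool_rot"],o["contact_force"],o["wrist_torque"],o["opening"])
s=ctrl.get_image("scene");d=ctrl.get_image("side")
a=cv2.resize(s["frame"][170:270,280:400],None,fx=5,fy=5,interpolation=cv2.INTER_CUBIC)
b=cv2.resize(d["frame"][170:290,270:400],None,fx=4,fy=4,interpolation=cv2.INTER_CUBIC)
cv2.imwrite("pics/z3.png",a);cv2.imwrite("pics/z4.png",b)
E
```

```text
8.65 [0.52942 0.03356 0.15303] [-3.14035  0.07281  0.00206] [ 0.33562  0.14731 -1.55956] [ 0.03939  0.05604 -0.00175] 0.02412818723795309
```

View pics/w4.png

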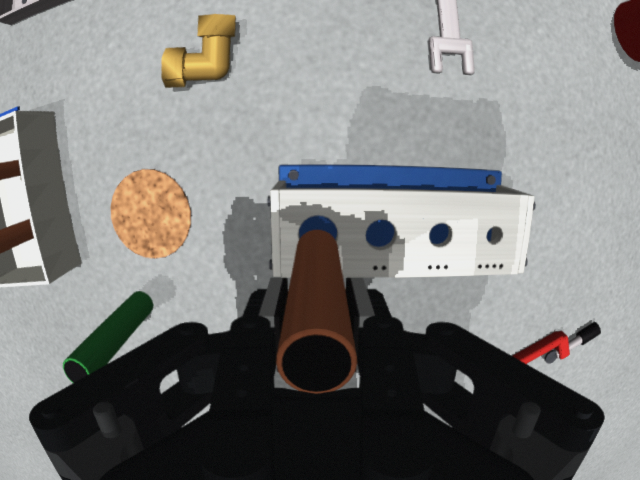

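View pics/z3.png

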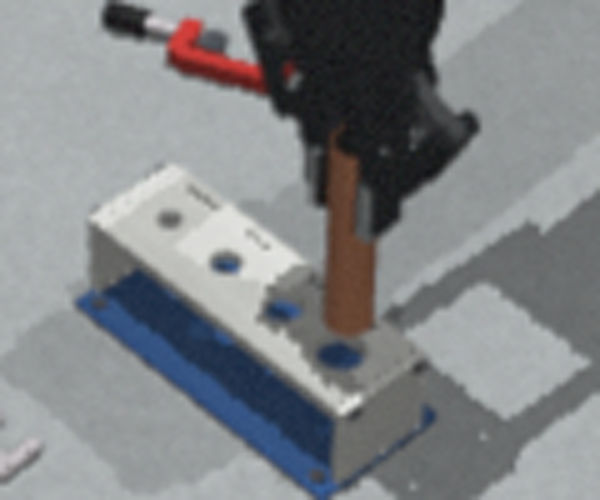

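View pics/z4.png

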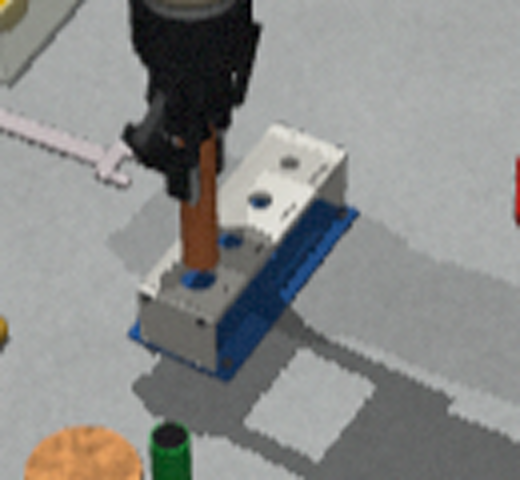

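```bash
cat >> h.py <<'E'
def hole_px(f0,seeds):
    f=cv2.resize(f0,None,fx=4,fy=4,interpolation=cv2.INTER_CUBIC);out=[]
    l=cv2.connectedComponents((f[:,:,2]<125).astype(np.uint8))[1]
    for u,v in seeds:
        k=l[int(v*4+1.5),int(u*4+1.5)];c,_=cv2.findContours((l==k).astype(np.uint8),cv2.RETR_EXTERNAL,cv2.CHAIN_APPROX_NONE)
        e=cv2.fitEllipse(max(c,key=len));out.append((np.array(e[0])+.5)/4-.5)
    return np.array(out)
def axis_plane(p,r0,r1,c0,c1,dbg=False):
    f=p["frame"].astype(float);w=np.clip((f[:,:,2]-f[:,:,0]-8)/25,0,1)
    pts=[]
    for r in range(r0,r1):
        ww=w[r,c0:c1];s=ww.sum()
        if s>3: pts.append(((ww*np.arange(c0,c1)).sum()/s,r,s))
    pts=np.array(pts);med=np.median(pts[:,2]);pts=pts[abs(pts[:,2]-med)<1.2]
    k=np.polyfit(pts[:,1],pts[:,0],1);res=np.std(np.polyval(k,pts[:,1])-pts[:,0])
    if dbg: print("rows",len(pts),"width",med,"res",res.round(3),"line",k)
    a=ray(p,(np.polyval(k,r0),r0));b=ray(p,(np.polyval(k,r1),r1))
    n=np.cross(a[1],b[1]);n/=np.linalg.norm(n);return n,n@a[0],k
E
python3 - <<'E'
from h import *
np.set_printoptions(precision=5,suppress=True)
s=ctrl.get_image("scene");d=ctrl.get_image("side")
S0=cv2.imread("pics/scene0.png");D0=cv2.imread("pics/side0.png")
hs=hole_px(S0,[(313.7,213.7),(325,222.2),(336.7,231.2),(348.2,240.2)]);hd=hole_px(D0,[(342.5,210.7),(335,220),(327.2,229.2),(319.5,239.2)])
for a,b in zip(hs,hd): print(a,b,atz(s,a,.06),atz(d,b,.06),"tri",tri([ray(s,a),ray(d,b)]))
n1,c1,k1=axis_plane(s,218,233,340,362,True);n2,c2,k2=axis_plane(d,218,235,310,330,True)
for z in (.06,.12):
  x=np.linalg.solve(np.array([n1[:2],n2[:2]]),[c1-n1[2]*z,c2-n2[2]*z]);print(z,"axis",x)
E
```

```text
[313.57812 213.47423] [342.00677 210.45454] [ 0.52624 -0.09372  0.06   ] [ 0.52684 -0.09327  0.06   ] tri [ 0.52668 -0.09315  0.06046]
[324.73251 222.14392] [334.58304 219.79346] [ 0.52868 -0.05129  0.06   ] [ 0.52853 -0.05075  0.06   ] tri [ 0.52865 -0.05118  0.0598 ]
[336.12631 230.88976] [327.00098 229.22682] [ 0.53083 -0.00932  0.06   ] [ 0.5304  -0.00887  0.06   ] tri [ 0.53062 -0.00941  0.05957]
[347.72461 239.81844] [319.05725 238.90512] [0.53303 0.03236 0.06   ] [0.53267 0.03312 0.06   ] tri [0.53289 0.03244 0.05959]
rows 15 width 9.8 res 0.05 line [ -0.04721 360.17537]
rows 14 width 9.68 res 0.199 line [ -0.01444 322.65987]
0.06 axis [0.53138 0.03463]
0.12 axis [0.52985 0.03348]
```

Emit:
carry_out:
  series:
    - [0.076, -0.048, 0, 0, 0, 0, 0]
    - [0, 0, -0.3, 0, 0, 0, 0]
    - [0, 0, -0.3, 0, 0, 0, 0]
    - [0, 0, -0.1, 0, 0, 0, 0]
    - [0, 0, 0, 0, 0, 0, 0]
    - [0, 0, 0, 0, 0, 0, 0]

```text
t: 9.5
tool_pos: [0.5318, 0.0319, 0.1361]
tool_rot: [-3.141, 0.074, 0.0]
contact_force: [0.4, -0.3, -0.9]
opening: 0.0238
```

```bash
cat > chk.py <<'E'
from h import *
import sys
np.set_printoptions(precision=5,suppress=True)
o=ctrl.get_obs();s=ctrl.get_image("scene");d=ctrl.get_image("side")
print(o["t"],o["tool_pos"],o["tool_rot"],o["contact_force"],o["wrist_torque"],o["opening"])
Rt=cv2.Rodrigues(o["tool_rot"])[0];print("toolz",Rt[:,2])
tp=o["tool_pos"];zf=tp[2]-.073
us=[proj(s,[tp[0],tp[1],z]) for z in (zf+.006,zf+.050)];ud=[proj(d,[tp[0],tp[1],z]) for z in (zf+.006,zf+.050)]
n1,c1,k1=axis_plane(s,int(us[1][1]),int(us[0][1]),int(us[0][0])-12,int(us[0][0])+12,True);n2,c2,k2=axis_plane(d,int(ud[1][1]),int(ud[0][1]),int(ud[0][0])-12,int(ud[0][0])+12,True)
for z in (zf,zf+.03,zf+.06):
  x=np.linalg.solve(np.array([n1[:2],n2[:2]]),[c1-n1[2]*z,c2-n2[2]*z]);print(round(z,4),"axis",x)
cv2.imwrite("pics/c1.png",cv2.resize(s["frame"][170:270,280:400],None,fx=5,fy=5,interpolation=cv2.INTER_CUBIC))
cv2.imwrite("pics/c2.png",cv2.resize(d["frame"][170:290,270:400],None,fx=4,fy=4,interpolation=cv2.INTER_CUBIC))
E
python3 chk.py; python3 -c "
import cv2,numpy as np
a=cv2.imread('pics/c1.png')[:480,:520];b=cv2.imread('pics/c2.png')
cv2.imwrite('pics/c3.png',cv2.resize(np.hstack([a[:480],b[:480]]),(800,370)))"
```

```text
9.5 [0.53178 0.03194 0.13614] [-3.1407   0.07351  0.00045] [ 0.42667 -0.264   -0.93659] [0.01134 0.00166 0.01262] 0.023838392347728138
toolz [-0.00028  0.00004 -1.     ]
rows 12 width 9.98 res 0.069 line [ -0.04493 358.52974]
rows 11 width 9.120000000000001 res 0.077 line [  0.00679 317.5018 ]
0.0631 axis [0.53285 0.03231]
0.0931 axis [0.53241 0.032  ]
0.1231 axis [0.53198 0.0317 ]
```

View pics/c3.png

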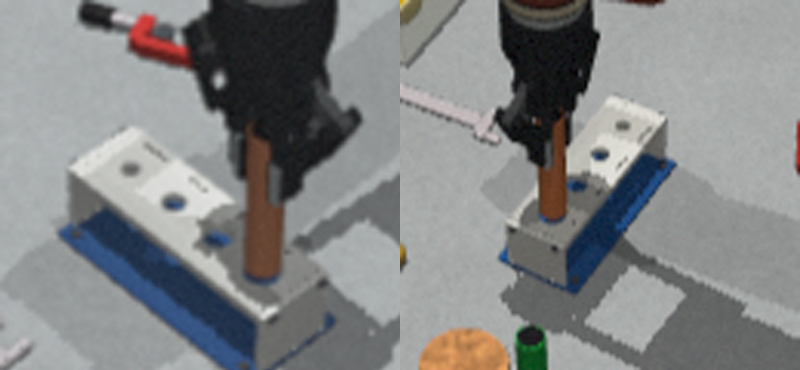

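Emit:
carry_out:
  series:
    - [0, 0.01, -0.08, 0, 0, 0, 0]
    - [0, 0, -0.06, 0, 0, 0, 0]
    - [0, 0, -0.06, 0, 0, 0, 0]
    - [0, 0, 0, 0, 0, 0, 0]
    - [0, 0, 0, 0, 0, 0, 0]

```text
t: 10.1
tool_pos: [0.5319, 0.0323, 0.1312]
tool_rot: [-3.141, 0.073, -0.0]
contact_force: [0.1, -0.5, -1.7]
opening: 0.0238
```

Emit:
carry_out:
  series:
    - [0, 0, -0.06, 0, 0, 0, 0]
    - [0, 0, -0.06, 0, 0, 0, 0]
    - [0, 0, 0, 0, 0, 0, 0]
    - [0, 0, 0, 0, 0, 0, 0]

```text
t: 10.5
tool_pos: [0.532, 0.0323, 0.1282]
tool_rot: [-3.14, 0.073, -0.001]
contact_force: [1.3, 0.8, -0.8]
opening: 0.0243
```

Emit:
carry_out:
  series:
    - [0, 0, -0.1, 0, 0, 0, 0]
    - [0, 0, -0.1, 0, 0, 0, 0]
    - [0, 0, -0.1, 0, 0, 0, 0]
    - [0, 0, -0.1, 0, 0, 0, 0]
    - [0, 0, -0.04, 0, 0, 0, 0]
    - [0, 0, 0, 0, 0, 0, 0]
    - [0, 0, 0, 0, 0, 0, 0]

```text
t: 11.2
tool_pos: [0.5319, 0.0323, 0.1171]
tool_rot: [-3.141, 0.073, -0.0]
contact_force: [1.8, 2.0, -2.0]
opening: 0.0241
```

```bash
python3 chk.py; python3 -c "
import cv2,numpy as np
a=cv2.imread('pics/c1.png')[:480,:520];b=cv2.imread('pics/c2.png')
cv2.imwrite('pics/c4.png',cv2.resize(np.hstack([a[:480],b[:480]]),(800,370)))"
```

```text
11.2 [0.53186 0.03229 0.11711] [-3.14052  0.07339 -0.00017] [ 1.83287  1.99208 -2.04513] [ 0.42845 -0.47378  0.03277] 0.02407280927011819
toolz [ 0.00011  0.00021 -1.     ]
rows 12 width 9.82 res 0.043 line [ -0.04781 359.21948]
rows 11 width 9.24 res 0.086 line [  0.01334 315.87196]
0.0441 axis [0.53323 0.03254]
0.0741 axis [0.53286 0.03238]
0.1041 axis [0.5325  0.03221]
```

View pics/c4.png

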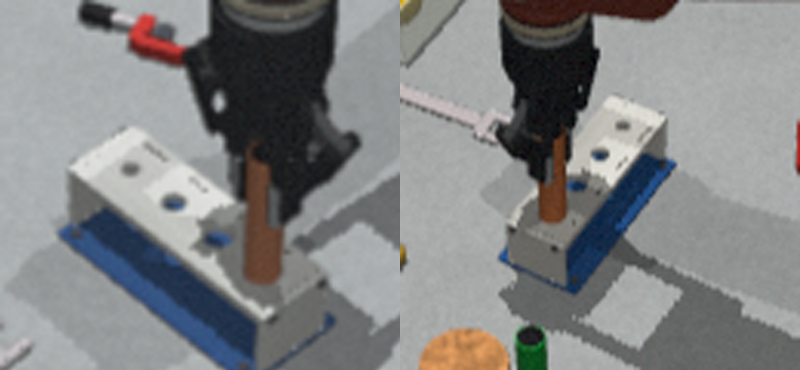

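Emit:
carry_out:
  series:
    - [0.005, 0.005, 0.2, 0, 0, 0, 0]
    - [0, 0, 0.3, 0, 0, 0, 0]
    - [0, 0, 0.3, 0, 0, 0, 0]
    - [0, 0, 0.16, 0, 0, 0, 0]
    - [0, 0, 0, 0, 0, 0, 0]
    - [-0.02, -0.42, 0, 0, 0, 0, 0]
    - [-0.03, -0.63, 0, 0, 0, 0, 0]
    - [-0.03, -0.63, 0, 0, 0, 0, 0]
    - [0, 0, 0, 0, 0, 0, 0]
    - [0, 0, 0, 0, 0, 0, 0]

```text
t: 12.3
tool_pos: [0.5298, -0.0106, 0.1411]
tool_rot: [-3.14, 0.076, 0.001]
contact_force: [0.2, 0.6, -2.4]
opening: 0.0241
```

```bash
python3 chk.py; python3 -c "
import cv2,numpy as np
a=cv2.imread('pics/c1.png')[:480,:520];b=cv2.imread('pics/c2.png')
cv2.imwrite('pics/c5.png',cv2.resize(np.hstack([a[:480],b[:480]]),(800,370)))"
```

```text
12.3 [ 0.52978 -0.01063  0.14109] [-3.14037  0.0762   0.0007 ] [ 0.18902  0.60366 -2.42383] [-0.00299 -0.00759 -0.00116] 0.02413435537695772
toolz [-0.00044  0.00031 -1.     ]
rows 12 width 9.760000000000002 res 0.056 line [ -0.02698 342.05459]
rows 11 width 9.120000000000001 res 0.069 line [ -0.00126 327.35827]
0.0681 axis [ 0.53083 -0.01031]
0.0981 axis [ 0.53047 -0.01048]
0.1281 axis [ 0.53011 -0.01065]
```

View pics/c5.png

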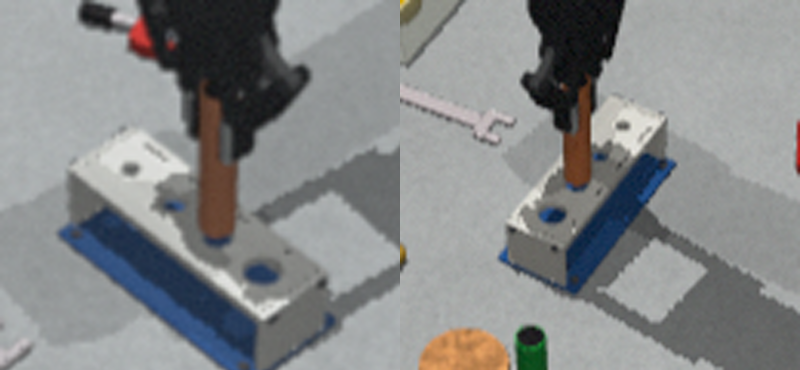

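Emit:
carry_out:
  series:
    - [0, 0.03, -0.1, 0, 0, 0, 0]
    - [0, 0, -0.1, 0, 0, 0, 0]
    - [0, 0, -0.06, 0, 0, 0, 0]
    - [0, 0, 0, 0, 0, 0, 0]
    - [0, 0, 0, 0, 0, 0, 0]

```text
t: 12.9
tool_pos: [0.5299, -0.0088, 0.1347]
tool_rot: [-3.141, 0.073, 0.0]
contact_force: [0.7, 0.4, -0.8]
opening: 0.0239
```

Emit:
carry_out:
  series:
    - [0, 0, -0.03, 0, 0, 0, 0]
    - [0, 0, 0, 0, 0, 0, 0]

```text
t: 13.1
tool_pos: [0.53, -0.0089, 0.1341]
tool_rot: [3.141, -0.073, 0.0]
contact_force: [-0.7, 0.1, -1.0]
opening: 0.0242
```

Emit:
carry_out:
  series:
    - [0, 0, -0.02, 0, 0, 0, 0]
    - [0, 0, 0, 0, 0, 0, 0]

```text
t: 13.3
tool_pos: [0.53, -0.009, 0.1335]
tool_rot: [3.141, -0.074, 0.0]
contact_force: [-0.9, 0.1, -0.8]
opening: 0.0237
```

Emit:
carry_out:
  series:
    - [0, 0, -0.02, 0, 0, 0, 0]
    - [0, 0, 0, 0, 0, 0, 0]

```text
t: 13.5
tool_pos: [0.5299, -0.0089, 0.133]
tool_rot: [-3.141, 0.073, 0.0]
contact_force: [-0.0, -0.6, -1.4]
opening: 0.0241
```

Emit:
carry_out:
  series:
    - [0, 0, -0.02, 0, 0, 0, 0]
    - [0, 0, 0, 0, 0, 0, 0]

```text
t: 13.7
tool_pos: [0.5301, -0.009, 0.1327]
tool_rot: [3.141, -0.073, 0.0]
contact_force: [0.2, -0.7, -0.5]
opening: 0.024
```

Emit:
carry_out:
  series:
    - [0, 0, -0.02, 0, 0, 0, 0]
    - [0, 0, 0, 0, 0, 0, 0]

```text
t: 13.9
tool_pos: [0.5302, -0.0089, 0.1326]
tool_rot: [3.141, -0.073, 0.001]
contact_force: [-1.1, 0.2, 2.8]
opening: 0.024
```

Emit:
carry_out:
  series:
    - [0, 0, -0.015, 0, 0, 0, 0]
    - [0, 0, 0, 0, 0, 0, 0]

```text
t: 14.1
tool_pos: [0.5303, -0.009, 0.1325]
tool_rot: [3.141, -0.073, 0.001]
contact_force: [-1.8, 0.0, 6.0]
opening: 0.0238
```

Emit:
carry_out:
  series:
    - [0, 0, 0, 0, 0, 0, 0]
    - [0, 0, 0.16, 0, 0, 0, 0]
    - [0, 0, 0.2, 0, 0, 0, 0]
    - [0.01, 0.4, 0, 0, 0, 0, 0]
    - [0.03, 0.63, 0, 0, 0, 0, 0]
    - [0.03, 0.63, 0, 0, 0, 0, 0]
    - [0, 0, 0, 0, 0, 0, 0]
    - [0, 0, 0, 0, 0, 0, 0]
    - [0, 0, 0, 0, 0, 0, 0]

```text
t: 15.0
tool_pos: [0.5316, 0.0328, 0.1405]
tool_rot: [3.141, -0.073, -0.0]
contact_force: [0.9, 0.5, -1.0]
opening: 0.024
```

```bash
python3 chk.py
```

```text
15.0 [0.53162 0.03279 0.14051] [ 3.14055 -0.07261 -0.00048] [ 0.86132  0.52625 -1.04102] [ 0.01855 -0.01009 -0.00095] 0.024007441393914558
toolz [-0.00031 -0.0002  -1.     ]
rows 12 width 9.86 res 0.058 line [ -0.03202 355.88545]
rows 11 width 9.08 res 0.104 line [ -0.00562 320.37232]
0.0675 axis [0.53241 0.03333]
0.0975 axis [0.53192 0.0326 ]
0.1275 axis [0.53143 0.03187]
```

Emit:
carry_out:
  series:
    - [0.018, -0.014, -0.1, 0, 0, 0, 0]
    - [0, 0, -0.1, 0, 0, 0, 0]
    - [0, 0, -0.06, 0, 0, 0, 0]
    - [0, 0, 0, 0, 0, 0, 0]
    - [0, 0, -0.04, 0, 0, 0, 0]
    - [0, 0, -0.04, 0, 0, 0, 0]
    - [0, 0, 0, 0, 0, 0, 0]
    - [0, 0, 0, 0, 0, 0, 0]

```text
t: 15.9
tool_pos: [0.5322, 0.0323, 0.1322]
tool_rot: [-3.141, 0.073, 0.0]
contact_force: [-0.6, -0.5, -1.0]
opening: 0.0243
```

Emit:
carry_out:
  series:
    - [0, 0, -0.03, 0, 0, 0, 0]
    - [0, 0, -0.02, 0, 0, 0, 0]
    - [0, 0, 0, 0, 0, 0, 0]

```text
t: 16.2
tool_pos: [0.5322, 0.0323, 0.1309]
tool_rot: [-3.141, 0.073, -0.0]
contact_force: [-0.0, 0.7, -1.2]
opening: 0.024
```

Emit:
carry_out:
  series:
    - [0, 0, -0.15, 0, 0, 0, 0]
    - [0, 0, -0.2, 0, 0, 0, 0]
    - [0, 0, -0.2, 0, 0, 0, 0]
    - [0, 0, -0.2, 0, 0, 0, 0]
    - [0, 0, 0, 0, 0, 0, 0]
    - [0, 0, 0, 0, 0, 0, 0]

```text
t: 16.8
tool_pos: [0.5321, 0.0324, 0.1118]
tool_rot: [-3.14, 0.073, 0.001]
contact_force: [0.7, 1.1, -2.3]
opening: 0.0235
```

Foot at about 39 mm, so it's through (step 3). Now down to the base.

Emit:
carry_out:
  series:
    - [0, 0, -0.2, 0, 0, 0, 0]
    - [0, 0, -0.2, 0, 0, 0, 0]
    - [0, 0, -0.2, 0, 0, 0, 0]
    - [0, 0, -0.2, 0, 0, 0, 0]
    - [0, 0, -0.2, 0, 0, 0, 0]
    - [0, 0, -0.16, 0, 0, 0, 0]
    - [0, 0, 0, 0, 0, 0, 0]
    - [0, 0, 0, 0, 0, 0, 0]

```text
t: 17.6
tool_pos: [0.5321, 0.0323, 0.0829]
tool_rot: [-3.141, 0.073, 0.001]
contact_force: [1.1, 0.8, -2.3]
opening: 0.0237
```

Emit:
carry_out:
  series:
    - [0, 0, -0.08, 0, 0, 0, 0]
    - [0, 0, -0.04, 0, 0, 0, 0]
    - [0, 0, 0, 0, 0, 0, 0]
    - [0, 0, 0, 0, 0, 0, 0]

```text
t: 18.0
tool_pos: [0.5322, 0.0322, 0.0802]
tool_rot: [3.141, -0.073, 0.0]
contact_force: [0.4, 1.3, -1.5]
opening: 0.024
```

Emit:
carry_out:
  series:
    - [0, 0, -0.02, 0, 0, 0, 0]
    - [0, 0, 0, 0, 0, 0, 0]

```text
t: 18.2
tool_pos: [0.5322, 0.0322, 0.0798]
tool_rot: [3.141, -0.073, 0.0]
contact_force: [0.7, 1.3, -0.5]
opening: 0.0241
```

Emit:
carry_out:
  series:
    - [0, 0, -0.02, 0, 0, 0, 0]
    - [0, 0, 0, 0, 0, 0, 0]

```text
t: 18.4
tool_pos: [0.5322, 0.0322, 0.0792]
tool_rot: [3.141, -0.073, 0.0]
contact_force: [0.8, 0.3, 0.0]
opening: 0.0243
```

Emit:
carry_out:
  series:
    - [0, 0, -0.02, 0, 0, 0, 0]
    - [0, 0, 0, 0, 0, 0, 0]

```text
t: 18.6
tool_pos: [0.5322, 0.0322, 0.0787]
tool_rot: [3.141, -0.073, 0.0]
contact_force: [0.5, 0.1, -0.7]
opening: 0.0238
```

Emit:
carry_out:
  series:
    - [0, 0, -0.01, 0, 0, 0, 0]
    - [0, 0, 0, 0, 0, 0, 0]

```text
t: 18.8
tool_pos: [0.5322, 0.0322, 0.0787]
tool_rot: [3.141, -0.073, 0.0]
contact_force: [0.6, 1.6, 0.9]
opening: 0.0241
```

Emit:
carry_out:
  series:
    - [0, 0, 0, 0, 0, 0, 0.35]
    - [0, 0, 0, 0, 0, 0, 0.5]
    - [0, 0, 0, 0, 0, 0, 0.5]
    - [0, 0, 0, 0, 0, 0, 0.5]
    - [0, 0, 0, 0, 0, 0, 0.5]

```text
t: 19.3
tool_pos: [0.5321, 0.0322, 0.0784]
tool_rot: [3.141, -0.073, -0.0]
contact_force: [0.5, 0.4, -1.1]
opening: 0.0425
```

```bash
python3 - <<'E'
from h import *
o=ctrl.get_obs();p=ctrl.get_image("wrist");cv2.imwrite("pics/w5.png",p["frame"]);print(o["tool_pos"],o["contact_force"],o["opening"])
E
```

```text
[0.5321     0.0322112  0.07835607] [ 0.53098999  0.38121644 -1.12933671] 0.04251451550968217
```

View pics/w5.png

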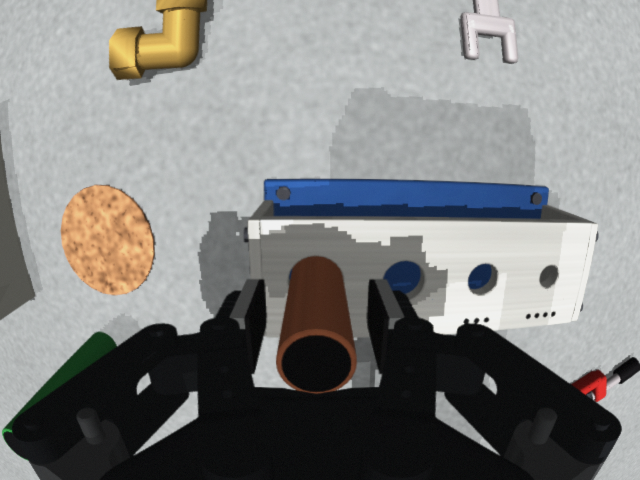

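Emit:
carry_out:
  series:
    - [0, 0, 0.3, 0, 0, 0, 0.5]
    - [0, 0, 0.6, 0, 0, 0, 0.5]
    - [0, 0, 0.8, 0, 0, 0, 0.5]
    - [0, 0, 0.8, 0, 0, 0, 0.5]
    - [0, 0, 0.8, 0, 0, 0, 0.5]
    - [0, 0, 0.8, 0, 0, 0, 0.5]
    - [0, 0, 0.8, 0, 0, 0, 0.5]
    - [-0.8, 0, 0.3, 0, 0, 0, 0.5]
    - [-0.8, 0, 0, 0, 0, 0, 0.5]
    - [-0.8, 0, 0, 0, 0, 0, 0.5]
    - [0, 0, 0, 0, 0, 0, 0.5]
    - [0, 0, 0, 0, 0, 0, 0.5]

```text
t: 20.55
tool_pos: [0.4728, 0.0322, 0.2098]
tool_rot: [3.141, -0.073, 0.004]
contact_force: [0.3, -0.1, 0.3]
opening: 0.0426
```

```bash
python3 - <<'E'
from h import *
np.set_printoptions(precision=5,suppress=True)
o=ctrl.get_obs();print(o["t"],o["tool_pos"],o["contact_force"])
s=ctrl.get_image("scene");d=ctrl.get_image("side");w=ctrl.get_image("wrist")
cv2.imwrite("pics/e0.png",np.hstack([cv2.resize(s["frame"][190:350,280:480],(400,320)),cv2.resize(d["frame"][190:350,200:400],(400,320))]));cv2.imwrite("pics/e1.png",w["frame"])
n1,c1,k1=axis_plane(s,215,238,338,362,True);n2,c2,k2=axis_plane(d,208,236,308,330,True)
for z in (.06,.09,.126):
  x=np.linalg.solve(np.array([n1[:2],n2[:2]]),[c1-n1[2]*z,c2-n2[2]*z]);print(z,"axis",x)
E
```

```text
20.55 [0.47277 0.0322  0.20976] [ 0.26154 -0.14222  0.26234]
rows 14 width 9.8 res 0.058 line [ -0.05095 359.95981]
rows 11 width 9.44 res 0.168 line [  0.04398 308.83822]
0.06 axis [0.53246 0.03192]
0.09 axis [0.53254 0.03222]
0.126 axis [0.53264 0.03258]
```

View pics/e0.png

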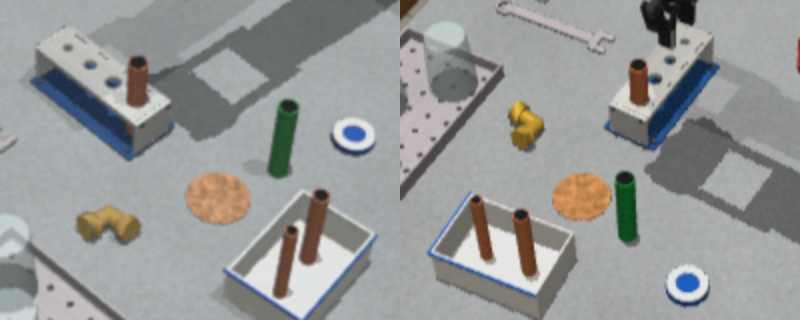

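View pics/e1.png

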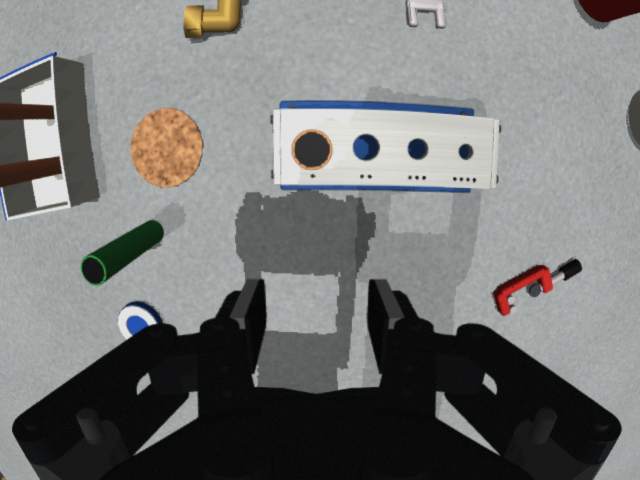

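The pictures agree. In the scene view the pipe stands upright in the one-dot hole, and from straight above it shows as a concentric ring. The other two pipes stand in the tub and the gripper is clear.

```bash
python3 -c "
from station import ctrl
print(ctrl.finish_job())"
```

```text
the job is handed in; nothing more can be done
None
```

The pipe from the coaster is the 25 mm offcut. It now stands upright and released in the largest hole, with its foot on the gauge's base. I handed the job in at about 20.7 s; no verdict is reported.

- **Gauging:** The gripper closed to about 24 mm on the pipe. It went through the 26 mm hole until its foot was about 44 mm above the table, below the plate. The 21 mm hole refused it, with the foot resting at about 60 mm and roughly 6–7 N on the wrist. I then lowered it through the 26 mm hole again onto the base.
- **Last checks:** The fixed cameras put the pipe's axis within about 1 mm of the hole's axis and essentially vertical. At release the foot was about 6 mm above the table by the arm's readings. The wrist picture from above shows it concentric in the one-dot hole. The two other offcuts stand in the tub, no bystander in those pictures looked moved, and the gripper was clear.
- **Disagreements:** The fixed cameras and the wrist camera differed by about 1–2 mm on the holes' positions. I lined the pipe up with the fixed cameras. Side forces in the hole stayed around 2 N.

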